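# Refit a plug-in module on its rail socket and lock its catch

### The arm

A 6-joint arm with a two-finger parallel gripper is mounted at the origin on a cart in front of the work surface, level with it; the furniture and walls round the work are solid. World frame = base frame: x ahead of the robot, y to its left, z up, the work surface at z = 0. Lengths are in m, angles in rad, forces in N, time in s.
With the tool pointing down it reaches from about 0.225 to 0.875 m from the base axis. Payload 3.4 kg.
Tool frame: the origin (TCP) lies midway between the tips of the shut fingers; the grasp point (between the pads) lies 19 mm behind it (manip.grasp_offset is the distance from the TCP to the grasp point, in m); x points along the fingers, y is the direction in which the jaws open and shut, and the axes are right-handed (so a half turn about x gives the same grasp; the last joint's range is limited). The gripper opens to 85 mm and grips with 20 to 120 N. Pads are 22 mm wide; open, the fingers measure 114 mm over their backs; the gripper's body (76 mm by 85 mm) begins 54 mm behind the grasp point. The pads swing forward as they close: fully open they stand 13 mm farther back than shut.
Start: joints at [1.055, 0.276, 1.505, -0, 1.361, -0.121], TCP at [0.221, 0.531, 0.231] pointing down, gripper open.
Joint ranges: [-2.89, 2.89], [-0.75, 2.08], [0.22, 2.7], [-1.18, 4.32], [0.11, 2.71], [-2.7, 2.7]. Speed limits (rad/s): [2.57, 2.57, 3.14, 3.14, 3.14, 3.14].

### API

Orientations are given as a unit quaternion [w, x, y, z].
In Python, from rig import manip gives the robot as it stands.
- The arm moves only by the shell command python3 -m creep 'ROWS' [OPENING] [FORCE]. ROWS is a JSON object of lists of equal length, an entry for each row: "delta_pos": the shift along the tool's x, y, z in cm, a list of three; "dr": the turn, a rotation vector about the tool's x, y, z in rad, a list of three. In form: {"delta_pos": [[dx, dy, dz], ...], "dr": [[rx, ry, rz], ...]}. A call has 1 to 10 rows; each row is the pose to reach, as a shift and turn from the pose commanded when the call began, along the tool's axes at that moment; what a row does not reach only later rows make up. A row lasts 1/10 s, in which the tool goes at most 50 mm and 8.59 degrees, less where a joint would pass 70% of its speed; a pose out of reach is approached as far as the arm can. A call with a gripper value outside its range is refused whole. OPENING is the opening, from -1 (shut) to 1 (fully open), set as the call begins (- or left out, the last holds). The fingers move at their own pace and stop on an object; FORCE is the grip in N (left out, the last holds). Time passes only in rows, so rows that repeat a pose let the fingers close. It gives the time, the measured TCP pose, the force and the opening at its end, in the units of the state.
- manip.get_state(): the state, without advancing time (a new reading comes with each control period).
- manip.get_image(name): name is "scene" or "top" or "wrist"; returns a dict with "pixels" (420x560x3 uint8, blue, green, red), "depth" (420x560 float32, m along the optical axis (not along the pixel's ray), 0 where there is no reading), "intrinsics" (3x3 intrinsics, pixels), "rvec" (rotation vector, rad) and "tvec" (3), from world to camera coordinates, as OpenCV has them. Camera axes: x right, y down, z forward; pixel columns grow to the right and rows downward; lengths in m; the calibration is good to about 2 mm. A picture is of the moment at which its call begins.
- manip.sign_off(): hands the job in, once; it reports no verdict.
The state is a dict: "clock": time; "qpos": joint angles; "qd": joint speeds; "effort": joint torques, N m; "position": TCP position; "ee_rot": TCP orientation; "contact_force": force on the tool from outside, world axes, zero at the start; "moment": the same for the moment, N m; "width": finger opening in m.
Only numpy, scipy, OpenCV 4.12 (cv2) and the standard library are available. Lean on these libraries where they do the work, as an engineer would, in place of code of your own. Each camera call takes 0.05 s, during which the arm holds its last target. There are 200 camera calls.

### The job

Refit the loose plug-in module: put its plug fully home in the socket block clipped on the grey carrier's rail, with its step on the side of the catch. Then push the winged stud of the catch in, turn it clockwise as far as it goes so that its tongue lies over the step, and let it spring back up into its lock. Leave the other things on the bench where they stand.

Things in the scene. Friction and masses are not known exactly. Their poses are not given: they have to be found in the camera images.
- carrier: Fixed grey plate 200 (x) x 190 (y) x 12 mm; origin at the centre of its underside, on the bench. Its x points from the catch to the socket, y along the rail, z up. An aluminium rail runs along y at x = +45 mm and carries the white socket block. The catch's upright axis (on a round steel post) is at x = -57 mm, y = 0.
- rail_middle (a point): Point over the rail's middle at the height of the socket's flat top, 52 mm above the bench; axes as the carrier. White socket block 60 (x) x 86 (y) mm with one hole in its middle, 31 x 49 mm, 26 mm deep, 4 mm chamfer. The block stays put and is square to the plate, but its place along the rail is NOT given: -14 to +14 mm in y from this point, to be found by touch or sight.
- module_grip (a point): Loose white plug-in module, 0.2 to 0.4 kg, upright on the bench on its plug. Housing 44 (x) x 64 (y) x 60 mm. Point on its centre line, 58 mm above the plug's foot, 24 mm below the top; grip here across x (44 mm). x points away from the step, y along the long side, z up. Home in the socket, this point is 88 mm above the bench and its x points like the carrier's.
- module_foot (a point): Centre of the foot of the module's grey rectangular plug, 28 (x) x 46 (y) mm, 22 mm long below the housing. Home, the housing's underside rests on the socket's top and the foot is 30 mm above the bench; on the socket's top beside the hole it is 52 mm above the bench.
- module_step (a point): Middle of the top face of the module's step, low on the housing's -x side: 18 mm out, 48 mm wide, 12 mm tall; this point is 31 mm from the centre line and 34 mm above the plug's foot. The tongue of the catch has to end up over it (2.5 mm clear).
- catch_grip (a point): Centre of the stud's wing, a grey bar 46 mm long (its x axis), 14 mm thick (y), 24 mm tall, on the catch's axis; 104 mm above the bench when not pressed. The bar is parallel to the tongue. Grip it across its thickness. 17 mm of free height under the bar, over the tongue.
- tongue_tip (a point): Underside of the tip of the steel tongue, 74 mm from the catch's axis; the tongue is 14 mm wide and 66.5 to 74.5 mm above the bench. It turns with the stud but does not go down with it.
- catch_turn (a joint): Turn of the catch in rad, clockwise from above; 0 = open (tongue points 1.40 rad counter-clockwise of the carrier's x), 1.40 = tongue points to the socket, stop at 1.45. It cannot turn from 0 (over about 0.15) unless the stud is pressed in by 6 mm or more.
- catch_press (a joint): How far the stud is pushed down, in m: 0 = up, 0.008 = stop. A spring pushes it up, about 3 N at the top, 9 N at 7 mm. Let go when turned fully, it springs back to 0.003, into a notch, and is locked.
- lid_jar: Bystander: white jar with black lid, 82 mm across, 79 mm tall; origin at the centre of its underside. It may stand left or right of the carrier, on the side without the module.
- bench_timer: Bystander: white bench timer, 58 x 64 x 21 mm; origin at the centre of its underside.
- small_beaker: Bystander: glass beaker, 88 mm across, 105 mm tall; origin at the centre of its underside.
- pen: Bystander: marker pen, 15 x 128 x 18 mm, lying; origin at the centre of its underside.
There are look-alikes about, which are no part of the job. Leave any green or turquoise look-alike of the part that bears module_grip alone.

How it is judged:
On the way, in this order (a step that is already met when the one before it is completed fails the run):
1. the module is home in the socket: its grip point 85 to 90 mm above the bench, upright, step towards the catch (z of module_grip in the frame of carrier between 0.085 and 0.09 m and angle between module_grip's own z axis and vertical below 0.05 rad and angle between the x axis of module_grip and the x axis of carrier, either way round below 0.08 rad and x of module_grip in the frame of carrier between 0.041 and 0.049 m and x of module_step in the frame of carrier below 0.025 m), for 0.2 s.
2. the catch is turned over the step and has sprung back into its lock (value of joint catch_turn above 1.25 rad and value of joint catch_press below 0.0045 m), for 0.2 s.
At the end, for the whole second after the job is handed in: The module is home in the socket (grip point 85 to 90 mm above the bench, within 4 mm of the rail's line, upright to 0.05 rad, parallel to the carrier to 0.08 rad, step towards the catch); the catch is turned 1.25 rad or more and has sprung back to less than 4.5 mm of press (all of step 1 and all of step 2 and y of module_grip in the frame of carrier between -0.018 and 0.018 m); the robot touches nothing.
It fails at once if a bystander is pushed more than 30 mm or tipped (distance of any of lid_jar, bench_timer, small_beaker, pen from where it was at the start of the episode above 0.03 m or angle between any of lid_jar, small_beaker's own z axis and vertical above 0.5 rad).
It also fails if it takes over 64 s, if anything falls off the work surface, if the arm or the gripper's body presses on something with over 40 N, if the wrist force passes 120 N, or if a joint passes its speed limit or range.

## Working session

There is one attempt and no reset: what is moved stays moved. The work goes in short steps, Python scripts to look and compute and a shell command to move; the robot and the scene stay as the last step left them, time stands still between calls to the robot, and variables do not carry over. Pictures are saved under pics/ and viewed, about 8 in all and at most 12, crops included, and the job is handed in when it is done.

```bash
ls; mkdir -p pics; cat > h.py <<'E'
import numpy as np, cv2
from scipy.spatial.transform import Rotation as R
from rig import manip
def snap(n):
    im=manip.get_image(n); np.savez('last_'+n+'.npz',**im); return im
def cloud(im):
    K=np.array(im['intrinsics']);d=im['depth'];h,w=d.shape
    u,v=np.meshgrid(np.arange(w),np.arange(h))
    p=np.stack([(u-K[0,2])/K[0,0]*d,(v-K[1,2])/K[1,1]*d,d],-1)
    Rm=cv2.Rodrigues(np.array(im['rvec'],float))[0]
    P=(p-np.array(im['tvec']).ravel())@Rm
    P[d==0]=np.nan
    return P
def load(n): return dict(np.load('last_'+n+'.npz'))
def st():
    s=manip.get_state(); q=s['ee_rot']
    M=R.from_quat([q[1],q[2],q[3],q[0]]).as_matrix()
    return s,np.array(s['position']),M
E
python3 - <<'E'
from h import *
for n in('scene','top'):
    im=snap(n); cv2.imwrite(f'pics/{n}0.png',im['pixels'])
    print(n,im['intrinsics'],im['rvec'],im['tvec'])
s,p,M=st(); print(s); print(M)
E
```

```text
pics
scene [[491.02816826   0.         280.2965172 ]
 [  0.         491.02816826 208.83238032]
 [  0.           0.           1.        ]] [ 2.27795904 -0.54970307  0.24954547] [-0.48383953  0.21813677  1.05024988]
top [[429.88734676   0.         284.67530463]
 [  0.         429.88734676 213.29039936]
 [  0.           0.           1.        ]] [ 2.1889725  -2.1356133   0.16101575] [-0.04928678  0.53353945  1.07232303]
{'clock': 0.1, 'qpos': array([ 1.05503387e+00,  2.76542233e-01,  1.50601165e+00,  2.26376646e-06,
        1.36072503e+00, -1.21011323e-01]), 'qd': array([ 0.00013555, -0.00164018, -0.00268292, -0.00010543,  0.00179616,
       -0.00090009]), 'effort': array([ 1.34801609e-03, -4.17698801e+01, -2.46406120e+01, -3.81047321e-04,
        5.77798332e-03, -1.91541596e-05]), 'position': array([0.22090397, 0.53035245, 0.23051821]), 'ee_rot': array([ 0.69319037,  0.13809533,  0.69356511, -0.13922728]), 'contact_force': array([ 0.75236418, -0.07201861,  0.08935374]), 'moment': array([ 0.01216693, -0.0494618 ,  0.02561451]), 'width': 0.08499621599470339}
[[-8.33588440e-04  3.84578216e-01  9.23092033e-01]
 [-1.46581759e-03  9.23090892e-01 -3.84579065e-01]
 [-9.99998578e-01 -1.67366520e-03 -2.05756381e-04]]
```

View pics/scene0.png

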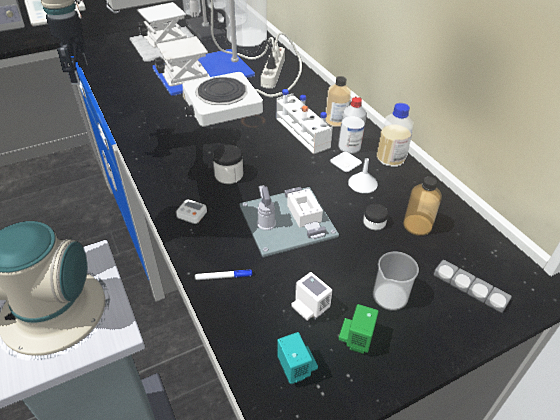

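View pics/top0.png

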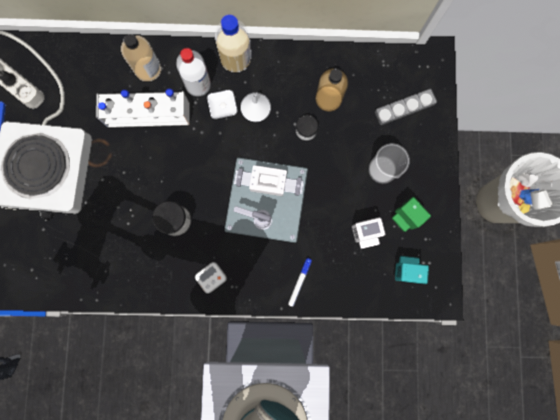

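The wanted module is the white one at scene (313,296) / top (368,233). Things that could be taken for it: the green one (358,330)/(411,214) and the turquoise one (296,358)/(412,271), both to be left alone, and the white socket block (304,206)/(268,179), which is the target. The step is towards top (368,242), i.e. the robot side. The catch wing is at top (262,220) and its tongue points left.

```bash
cat > m.py <<'E'
from h import *
def rect(XY,name):
    r=cv2.minAreaRect((XY*1000).astype(np.float32)); b=cv2.boxPoints(r)
    print(name,len(XY),'c',np.round(r[0],1),'size',np.round(r[1],1),'ang',round(r[2],2)); return r
for n in('top','scene'):
    im=load(n);P=cloud(im);X,Y,Z=np.moveaxis(P,-1,0)
    px=im['pixels'].astype(int);hsv=cv2.cvtColor(im['pixels'],cv2.COLOR_BGR2HSV)
    print(n)
    box=lambda a,b,c,d:(X>a)&(X<b)&(Y>c)&(Y<d)
    # find location of given pixels
    for nm,(u,v) in dict(top=dict(mod=(368,229),step=(368,242),sock=(268,179),wing=(262,220),beaker=(388,163),pen=(300,282)),scene=dict(mod=(316,288),step=(308,310),sock=(304,206),wing=(265,193),beaker=(397,280),jar=(229,160)))[n].items():
        print(nm,np.round(P[v,u],3),px[v,u])
E
python3 m.py; python3 - <<'E'
from h import *
im=load('top'); a=cv2.resize(im['pixels'][145:255,215:405],None,fx=4,fy=4,interpolation=cv2.INTER_CUBIC);cv2.imwrite('pics/crop1.png',a)
E
```

```text
top
mod [ 0.494 -0.241  0.085] [159 148 150]
step [ 0.466 -0.251  0.038] [253 253 253]
sock [0.624 0.009 0.031] [253 253 253]
wing [0.509 0.02  0.092] [121 111 111]
beaker [ 0.684 -0.313  0.002] [150 149 149]
pen [ 0.36  -0.08   0.016] [251 251 251]
scene
mod [ 0.494 -0.255  0.084] [168 156 156]
step [ 0.471 -0.266  0.037] [254 254 254]
sock [0.624 0.021 0.026] [254 254 254]
wing [0.513 0.02  0.116] [174 161 162]
beaker [ 0.641 -0.324  0.104] [160 158 157]
jar [0.504 0.219 0.079] [73 73 73]
```

View pics/crop1.png

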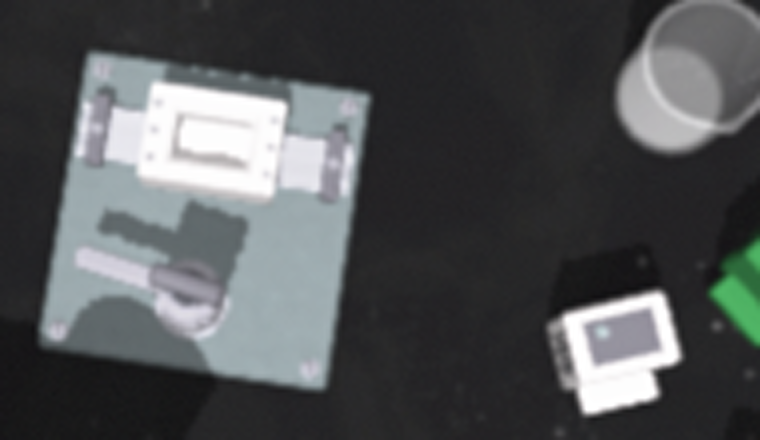

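The crop confirms the white module (crop 618,335), with its step facing the robot at (618,388). The socket hole is at (213,137). The wing is at (188,285), with the tongue pointing left to (80,258).

```bash
cat >> m.py <<'E'
    def comp(m,uv):
        m=cv2.morphologyEx(m.astype(np.uint8),cv2.MORPH_OPEN,np.ones((2,2)))
        k,l,_,_=cv2.connectedComponentsWithStats(m,connectivity=8)
        ids=l[uv[1]-4:uv[1]+5,uv[0]-4:uv[0]+5];ids=ids[ids>0]
        return l==np.bincount(ids).argmax()
    def plane(mask,z): # cast pixel outlines on a plane z
        c,_=cv2.findContours(mask.astype(np.uint8),cv2.RETR_EXTERNAL,cv2.CHAIN_APPROX_NONE)
        c=max(c,key=cv2.contourArea)[:,0].astype(float)
        K=im['intrinsics'];Rm=cv2.Rodrigues(im['rvec'])[0];C=-Rm.T@im['tvec'].ravel()
        d=np.c_[(c[:,0]-K[0,2])/K[0,0],(c[:,1]-K[1,2])/K[1,1],np.ones(len(c))]@Rm
        return (C+d*((z-C[2])/d[:,2])[:,None])[:,:2]
    val=hsv[...,2]
    mp=box(.42,.75,-.13,.17)&(val>70)&(Z>.006)&(Z<.018)
    rect(np.c_[X[mp],Y[mp]],'plate depth')
    for nm,z,b in(('socket',.052,box(.55,.72,-.12,.16)),('module',.082,box(.40,.6,-.33,-.17))):
        m=b&(abs(Z-z)<.008); XY=np.c_[X[m],Y[m]]
        rect(XY,nm+' depth'); print('  Zmed',np.median(Z[m]))
        q=comp(m,dict(top=dict(socket=(268,172),module=(368,230)),scene=dict(socket=(304,200),module=(314,288)))[n][nm])
        rect(plane(q,z),nm+' ray')
    m=box(.40,.6,-.33,-.17)&(Z>.028)&(Z<.042); rect(np.c_[X[m],Y[m]],'step')
    m=box(.42,.58,-.08,.12)&(Z>.096)&(Z<.125); rect(np.c_[X[m],Y[m]],'wing')
    m=box(.45,.58,-.02,.14)&(Z>.066)&(Z<.085); rect(np.c_[X[m],Y[m]],'tongue')
    b=box(.40,.8,-.45,-.28)&(Z>.09)&(Z<.12); rect(np.c_[X[b],Y[b]],'beaker')
E
python3 m.py
```

```text
top
mod [ 0.494 -0.241  0.085] [159 148 150]
step [ 0.466 -0.251  0.038] [253 253 253]
sock [0.624 0.009 0.031] [253 253 253]
wing [0.509 0.02  0.092] [121 111 111]
beaker [ 0.684 -0.313  0.002] [150 149 149]
pen [ 0.36  -0.08   0.016] [251 251 251]
plate depth 3614 c [618.5   7.7] size [193.8 289.9] ang 82.26
socket depth 573 c [618.7  10. ] size [85.7 60.9] ang 82.58
  Zmed 0.052420704455564536
socket ray 108 c [615.4   7.5] size [85.7 61.8] ang 82.67
module depth 505 c [ 477.3 -270.2] size [152.1 119.1] ang 0.07
  Zmed 0.08293983347140836
module ray 81 c [ 492.1 -247.5] size [43.8 65.4] ang 14.65
step 213 c [ 480.2 -269.4] size [119.1 154.3] ang 88.37
wing 121 c [516.4  21.4] size [45.4 15.1] ang 72.46
tongue 204 c [519.9  49.3] size [90.3 40.5] ang 84.35
beaker 189 c [ 664.  -308.4] size [84. 56.] ang 0.35
scene
mod [ 0.494 -0.255  0.084] [168 156 156]
step [ 0.471 -0.266  0.037] [254 254 254]
sock [0.624 0.021 0.026] [254 254 254]
wing [0.513 0.02  0.116] [174 161 162]
beaker [ 0.641 -0.324  0.104] [160 158 157]
jar [0.504 0.219 0.079] [73 73 73]
plate depth 2675 c [621.   41.9] size [268.  290.8] ang 82.9
socket depth 519 c [617.7   8.5] size [92.7 62.4] ang 83.04
  Zmed 0.05276400504031652
socket ray 95 c [616.3   3.6] size [94.5 64.8] ang 82.6
module depth 633 c [ 476.4 -271. ] size [117.8 151.9] ang 89.91
  Zmed 0.08338622894335654
module ray 82 c [ 492.2 -252.4] size [48.9 67.4] ang 14.59
step 357 c [ 495.8 -278.8] size [ 49.4 126.4] ang 47.7
wing 122 c [514.   20.2] size [46.  15.7] ang 74.56
tongue 182 c [527.3  43.5] size [95.3 38.9] ang 63.13
beaker 291 c [ 662.8 -309.2] size [57.9 85.1] ang 89.54
```

```bash
cat >> h.py <<'E'
def go(pos,yaw):
    """tool pointing down with its y axis at yaw (rad): shift in cm, turn in rad, tool axes"""
    s,p,M=st(); y=np.array([np.cos(yaw),np.sin(yaw),0]);x=np.array([0,0,-1.])
    T=np.stack([x,y,np.cross(x,y)],1)
    print('t',s['clock'],'pos',np.round(p,4),'yaw',round(np.arctan2(M[1,1],M[0,1]),4),'F',np.round(s['contact_force'],1),'w',round(s['width'],4))
    print('delta',np.round((M.T@(np.array(pos)-p))*100,2),'dr',np.round(R.from_matrix(M.T@T).as_rotvec(),3))
E
python3 -c "
from h import *
go([.492,-.2485,.2],.2557)"
```

```text
t 0.1 pos [0.2209 0.5304 0.2305] yaw 1.176 F [ 0.8 -0.1  0.1] w 0.085
delta [  3.14 -61.46  54.98] dr [0.92  0.001 0.002]
```

```bash
python3 -m creep '{"delta_pos":[[0,-30,27],[0,-30,27],[0,-30,27],[0,-30,27],[0,-30,27],[0,-30,27],[0,-35,31],[0,-40,36],[0,-44,39],[0,-48,42]],"dr":[[0.1,0,0],[0.2,0,0],[0.3,0,0],[0.4,0,0],[0.5,0,0],[0.6,0,0],[0.7,0,0],[0.8,0,0],[0.9,0,0],[0.92,0,0]]}' 1 40; python3 -c "
from h import *
go([.492,-.2485,.2],.2557)"
```

```text
clock: 1.1
position: [0.3835, 0.056, 0.2313]
ee_rot: [0.559, 0.433, 0.559, -0.432]
contact_force: [1.4, 0.1, -0.1]
width: 0.0854
t 1.1 pos [0.3835 0.056  0.2313] yaw 0.2539 F [ 1.4  0.1 -0.1] w 0.0854
delta [ 3.12  2.85 32.2 ] dr [-0.002 -0.    -0.001]
```

```bash
python3 -m creep '{"delta_pos":[[0,0.5,5],[0.5,1,10],[1,1.5,15],[1.5,2,20],[2,2.5,25],[2.5,2.8,29],[3.1,2.85,31.5],[3.1,2.85,32.2],[3.1,2.85,32.2],[3.1,2.85,32.2]],"dr":[[0,0,0],[0,0,0],[0,0,0],[0,0,0],[0,0,0],[0,0,0],[0,0,0],[0,0,0],[0,0,0],[0,0,0]]}'; python3 - <<'E'
from h import *
go([.492,-.2485,.2],.2557)
im=snap('wrist');cv2.imwrite('pics/w1.png',im['pixels'])
P=cloud(im);X,Y,Z=np.moveaxis(P,-1,0)
b=(X>.42)&(X<.57)&(Y>-.31)&(Y<-.19)
for z0,z1 in((.076,.092),(.028,.042)):
    m=(b&(Z>z0)&(Z<z1)).astype(np.uint8);m=cv2.morphologyEx(m,cv2.MORPH_OPEN,np.ones((3,3)))
    c=max(cv2.findContours(m,0,1)[0],key=cv2.contourArea)[:,0]
    m=cv2.fillPoly(np.zeros_like(m),[c],1).astype(bool)&(m>0)
    print(cv2.minAreaRect((np.c_[X[m],Y[m]]*1000).astype(np.float32)),np.median(Z[m]),m.sum())
E
```

```text
clock: 2.1
position: [0.4921, -0.2451, 0.2003]
ee_rot: [0.559, 0.432, 0.56, -0.432]
contact_force: [-0.0, 0.4, -0.8]
width: 0.0853
t 2.1 pos [ 0.4921 -0.2451  0.2003] yaw 0.2564 F [-0.   0.4 -0.8] w 0.0853
delta [ 0.03 -0.1   0.33] dr [ 0.001 -0.001  0.   ]
((495.5791931152344, -248.55471801757812), (44.05634307861328, 63.135658264160156), 14.572295188903809) 0.08239833949491525 3459
((463.735595703125, -257.3623352050781), (14.492256164550781, 47.823387145996094), 13.83139419555664) 0.03411883294853423 641
```

View pics/w1.png

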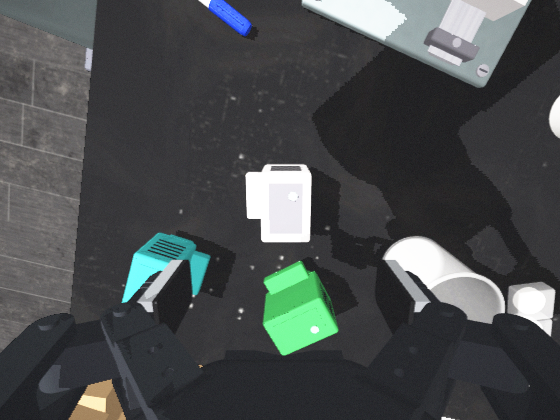

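The wrist picture shows the white module at (285,203), with its step on the left (robot) side. Green is at (300,310), turquoise at (165,265), and both are clear of the fingers' descent. Now descend.

```bash
python3 -c "
from h import *
go([.494,-.2485,.037],.2557)"
```

```text
t 2.15 pos [ 0.4921 -0.2449  0.2005] yaw 0.257 F [ 0.1  1.  -1.1] w 0.0853
delta [16.35  0.09  0.41] dr [ 0.001 -0.001 -0.   ]
```

```bash
python3 -m creep '{"delta_pos":[[3,0.1,0.4],[6,0.1,0.4],[8,0.1,0.4],[10,0.1,0.4],[11,0.1,0.4],[11,0.1,0.4]],"dr":[[0,0,0],[0,0,0],[0,0,0],[0,0,0],[0,0,0],[0,0,0]]}'; python3 -c "
from h import *
go([.494,-.2485,.037],.2557)"
```

```text
clock: 2.75
position: [0.4937, -0.2484, 0.0895]
ee_rot: [0.559, 0.432, 0.561, -0.432]
contact_force: [-0.7, -1.6, 0.5]
width: 0.0857
t 2.75 pos [ 0.4937 -0.2484  0.0895] yaw 0.2573 F [-0.7 -1.6  0.5] w 0.0857
delta [5.25 0.03 0.03] dr [ 0.002 -0.002  0.002]
```

```bash
python3 -m creep '{"delta_pos":[[2,0,0],[4,0,0],[5,0,0],[5.2,0,0],[5.2,0,0]],"dr":[[0,0,0],[0,0,0],[0,0,0],[0,0,0],[0,0,0]]}' && python3 -m creep '{"delta_pos":[[0,0,0],[0,0,0],[0,0,0],[0,0,0],[0,0,0],[0,0,0],[0,0,0]],"dr":[[0,0,0],[0,0,0],[0,0,0],[0,0,0],[0,0,0],[0,0,0],[0,0,0]]}' -1 60; python3 -c "
from h import *
go([.494,-.2485,.037],.2557)"
```

```text
clock: 3.25
position: [0.4951, -0.2501, 0.0389]
ee_rot: [0.56, 0.432, 0.559, -0.432]
contact_force: [-0.7, -0.0, -0.2]
width: 0.0855
clock: 3.95
position: [0.4952, -0.2503, 0.0391]
ee_rot: [0.56, 0.432, 0.559, -0.432]
contact_force: [0.3, 0.2, 6.5]
width: 0.0434
t 3.95 pos [ 0.4952 -0.2503  0.0391] yaw 0.2559 F [0.3 0.2 6.5] w 0.0434
delta [ 0.21 -0.07 -0.21] dr [ 0.     0.001 -0.001]
```

```bash
python3 -m creep '{"delta_pos":[[-1,0,0],[-3,0,0],[-5,0,0],[-7,0,0],[-9,0,0],[-10,0,0],[-10,0,0],[-10,0,0]],"dr":[[0,0,0],[0,0,0],[0,0,0],[0,0,0],[0,0,0],[0,0,0],[0,0,0],[0,0,0]]}'; python3 - <<'E'
from h import *
im=snap('wrist');cv2.imwrite('pics/w2.png',im['pixels'])
s,p,M=st();L=(cloud(im)-p)@M  # tool frame
np.save('L.npy',L)
# flat top of module: tool x about -(.082-.039)
m=(abs(L[...,0]+.043)<.01)&(abs(L[...,1])<.03)&(abs(L[...,2])<.06)
q=L[m]; print(m.sum(),np.median(q,0),q.min(0),q.max(0))
print(cv2.minAreaRect((q[:,1:]*1000).astype(np.float32)))
E
python3 -c "
from h import *
go([.6165,.007,.2],-.129)"
```

```text
clock: 4.75
position: [0.4939, -0.2495, 0.1375]
ee_rot: [0.559, 0.432, 0.56, -0.432]
contact_force: [0.4, -0.0, -3.5]
width: 0.0435
17136 [-0.04364177  0.00025681 -0.01057234] [-0.05299226 -0.0299958  -0.03367729] [-0.03300163  0.02999912  0.01898023]
((0.02660369873046875, -7.319185256958008), (52.610107421875, 59.99069595336914), 89.6534423828125)
t 4.8 pos [ 0.4937 -0.2494  0.1371] yaw 0.256 F [ 0.2 -0.6 -4. ] w 0.0435
delta [ -6.28  18.36 -21.71] dr [ 0.385 -0.002  0.002]
```

View pics/w2.png

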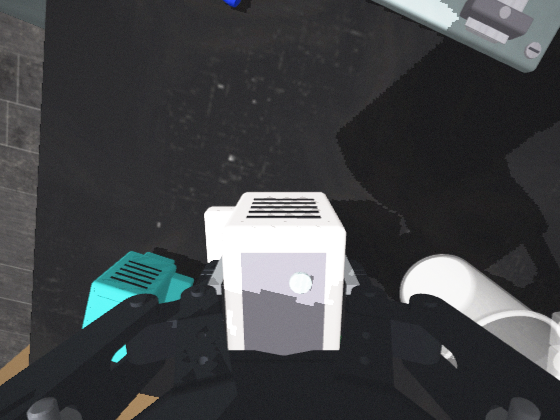

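The module is held squarely: its top face spans columns 222 to 345, it is upright, and the step is at left (220,235). Next, move most of the way with the final heading and measure the socket from the wrist camera.

```bash
python3 -c "
from h import *
go([.600,-.09,.16],-.129)"
```

```text
t 4.8 pos [ 0.4937 -0.2494  0.1371] yaw 0.256 F [ 0.2 -0.6 -4. ] w 0.0435
delta [ -2.29  14.32 -12.73] dr [ 0.385 -0.002  0.002]
```

```bash
python3 -m creep '{"delta_pos":[[-1,2,-2],[-2,5,-5],[-2.3,8,-8],[-2.3,11,-10.5],[-2.3,13,-12],[-2.3,14.3,-12.7],[-2.3,14.3,-12.7],[-2.3,14.3,-12.7],[-2.3,14.3,-12.7]],"dr":[[0.07,0,0],[0.14,0,0],[0.21,0,0],[0.28,0,0],[0.34,0,0],[0.385,0,0],[0.385,0,0],[0.385,0,0],[0.385,0,0]]}'; python3 - <<'E'
from h import *
im=snap('wrist');cv2.imwrite('pics/w3.png',im['pixels'])
s,p,M=st();P=cloud(im);X,Y,Z=np.moveaxis(P,-1,0)
m=((X>.56)&(X<.68)&(Y>-.05)&(Y<.07)&(Z>.046)&(Z<.059)).astype(np.uint8)
m=cv2.morphologyEx(m,cv2.MORPH_OPEN,np.ones((3,3)))
k,l,sx,_=cv2.connectedComponentsWithStats(m); i=1+sx[1:,4].argmax(); b=l==i
print(sx[i],np.median(Z[b]),cv2.minAreaRect((np.c_[X[b],Y[b]]*1000).astype(np.float32)))
# hole: pixels in hull not in mask
c=max(cv2.findContours(b.astype(np.uint8),cv2.RETR_CCOMP,1)[0],key=cv2.contourArea)
cs,h=cv2.findContours(b.astype(np.uint8),cv2.RETR_CCOMP,1)
for j,cc in enumerate(cs):
    if h[0,j,3]>=0 and cv2.contourArea(cc)>200:
        q=cc[:,0];print('hole',cv2.minAreaRect((np.c_[X[q[:,1],q[:,0]],Y[q[:,1],q[:,0]]]*1000).astype(np.float32)))
m=((X>.47)&(X<.56)&(Y>-.02)&(Y<.06)&(Z>.110)&(Z<.12));print('wing',m.sum(),cv2.minAreaRect((np.c_[X[m],Y[m]]*1000).astype(np.float32)) if m.sum() else 0)
go([.6165,.007,.15],-.129)
E
```

```text
clock: 5.7
position: [0.5996, -0.0916, 0.1605]
ee_rot: [-0.466, -0.531, -0.467, 0.532]
contact_force: [-0.5, -0.2, -4.1]
width: 0.0435
[ 250   13   84  124 7119] 0.05198293698610531 ((619.4974975585938, 7.297126770019531), (86.26023864746094, 60.18949508666992), 82.8089370727539)
hole ((618.5927734375, 7.411003112792969), (49.839447021484375, 34.03111267089844), 82.6751708984375)
wing 2327 ((518.6748046875, 18.254192352294922), (45.856422424316406, 14.341323852539062), 72.85025787353516)
t 5.75 pos [ 0.5998 -0.0917  0.1608] yaw -0.1296 F [-0.7 -0.  -4.3] w 0.0432
delta [  1.08   0.38 -10.  ] dr [-0.001  0.     0.002]
```

View pics/w3.png

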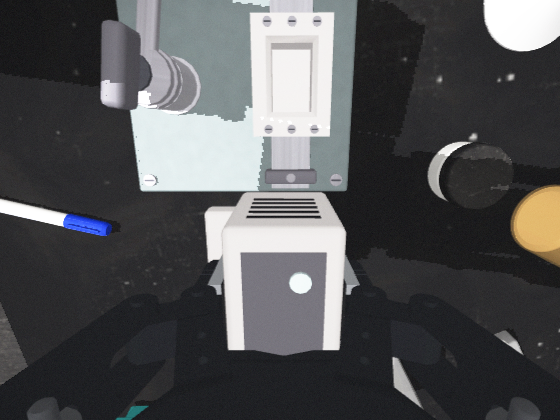

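The hole is at (291,77), the plug is in hand below it, and the wing is at (120,65). The measurements agree with each other. Now move over the hole.

```bash
python3 -c "
from h import *
go([.6191,.0058,.12],-.1265)"
```

```text
t 5.75 pos [ 0.5998 -0.0917  0.1608] yaw -0.1296 F [-0.7 -0.  -4.3] w 0.0432
delta [ 4.08  0.66 -9.92] dr [-0.003  0.     0.002]
```

```bash
python3 -m creep '{"delta_pos":[[0,0.2,-2],[0.5,0.4,-4.5],[1.5,0.6,-7],[2.5,0.65,-9],[3.5,0.65,-9.9],[4.1,0.65,-9.9],[4.1,0.65,-9.9],[4.1,0.65,-9.9]],"dr":[[0,0,0],[0,0,0],[0,0,0],[-0.003,0,0],[-0.003,0,0],[-0.003,0,0],[-0.003,0,0],[-0.003,0,0]]}'; python3 -c "
from h import *
go([.6191,.0058,.068],-.1265)"
```

```text
clock: 6.55
position: [0.6199, 0.0051, 0.1204]
ee_rot: [-0.467, -0.531, -0.467, 0.531]
contact_force: [0.6, -0.5, -3.4]
width: 0.0437
t 6.55 pos [0.6199 0.0051 0.1204] yaw -0.1271 F [ 0.6 -0.5 -3.4] w 0.0437
delta [ 5.24 -0.09 -0.06] dr [-0.001  0.001 -0.   ]
```

```bash
python3 -m creep '{"delta_pos":[[1,-0.05,-0.05],[2,-0.05,-0.05],[2.6,-0.05,-0.05],[3.1,-0.05,-0.05],[3.5,-0.05,-0.05],[3.8,-0.05,-0.05],[3.8,-0.05,-0.05]],"dr":[[0,0,0],[0,0,0],[0,0,0],[0,0,0],[0,0,0],[0,0,0],[0,0,0]]}'; python3 -c "
from h import *
go([.6191,.0058,.068],-.1265)"
```

```text
clock: 7.25
position: [0.6193, 0.0071, 0.0818]
ee_rot: [-0.467, -0.53, -0.468, 0.531]
contact_force: [-0.4, 0.4, -3.3]
width: 0.0436
t 7.25 pos [0.6193 0.0071 0.0818] yaw -0.1259 F [-0.4  0.4 -3.3] w 0.0436
delta [ 1.38 -0.    0.13] dr [ 0.001 -0.     0.001]
```

In the hole with no side force. Continue to the bottom.

```bash
python3 -m creep '{"delta_pos":[[0.4,0,0],[0.8,0,0],[1.1,0,0],[1.3,0,0],[1.5,0,0],[1.5,0,0]],"dr":[[0,0,0],[0,0,0],[0,0,0],[0,0,0],[0,0,0],[0,0,0]]}'; python3 -c "
from h import *
go([.6191,.0058,.068],-.1265)"
```

```text
clock: 7.85
position: [0.6196, 0.007, 0.0692]
ee_rot: [0.468, 0.531, 0.467, -0.53]
contact_force: [-2.5, 0.2, 6.6]
width: 0.0433
t 7.85 pos [0.6196 0.007  0.0692] yaw -0.1259 F [-2.5  0.2  6.6] w 0.0433
delta [ 0.12 -0.03  0.13] dr [ 0.001 -0.    -0.001]
```

```bash
python3 -m creep '{"delta_pos":[[0.1,0,0],[0.2,0,0],[0.2,0,0]],"dr":[[0,0,0],[0,0,0],[0,0,0]]}' && python3 -m creep '{"delta_pos":[[-0.2,0,0],[-0.2,0,0],[-0.2,0,0],[-0.2,0,0],[-0.2,0,0],[-0.2,0,0],[-0.2,0,0]],"dr":[[0,0,0],[0,0,0],[0,0,0],[0,0,0],[0,0,0],[0,0,0],[0,0,0]]}' 1 && python3 -m creep '{"delta_pos":[[-2,0,0],[-5,0,0],[-8,0,0],[-10,0,0],[-12,0,0],[-12,0,0],[-12,0,0]],"dr":[[0,0,0],[0,0,0],[0,0,0],[0,0,0],[0,0,0],[0,0,0],[0,0,0]]}' ; python3 - <<'E'
from h import *
for n in('top','wrist'):
    im=snap(n);P=cloud(im);X,Y,Z=np.moveaxis(P,-1,0)
    m=((X>.57)&(X<.68)&(Y>-.05)&(Y<.07)&(Z>.104)&(Z<.12)).astype(np.uint8)
    m=cv2.morphologyEx(m,cv2.MORPH_OPEN,np.ones((2,2)))>0
    print(n,m.sum(),np.median(Z[m]),cv2.minAreaRect((np.c_[X[m],Y[m]]*1000).astype(np.float32)))
go([.518,.0185,.2],1.2715-np.pi/2)
E
```

```text
clock: 8.15
position: [0.6196, 0.007, 0.0691]
ee_rot: [0.468, 0.531, 0.467, -0.53]
contact_force: [-5.6, -0.0, 17.0]
width: 0.0437
clock: 8.85
position: [0.6195, 0.007, 0.0671]
ee_rot: [-0.467, -0.53, -0.468, 0.531]
contact_force: [-0.2, 1.1, -0.6]
width: 0.0853
clock: 9.55
position: [0.6194, 0.007, 0.187]
ee_rot: [0.468, 0.531, 0.468, -0.53]
contact_force: [-0.8, 0.2, -0.8]
width: 0.0853
top 180 0.1129882450112095 ((581.5510864257812, 9.728727340698242), (64.49563598632812, 155.99925231933594), 88.65054321289062)
wrist 4952 nan ((624.540771484375, -17.61595916748047), (108.14727020263672, 58.4073371887207), 76.55155181884766)
t 9.65 pos [0.6186 0.0071 0.1857] yaw -0.126 F [ 0.1 -0.3  0.3] w 0.0851
delta [ -1.4  -10.13   0.13] dr [0.173 0.    0.003]
```

Module top reads 113 mm (112 expected at home). Seating took 17 N and the TCP stopped at 69 mm, so it is home. Now the catch.

```bash
python3 -m creep '{"delta_pos":[[-1.4,-2,0],[-1.4,-5,0],[-1.4,-8,0],[-1.4,-10,0.1],[-1.4,-10.1,0.1],[-1.4,-10.1,0.1],[-1.4,-10.1,0.1]],"dr":[[0.05,0,0],[0.1,0,0],[0.15,0,0],[0.173,0,0],[0.173,0,0],[0.173,0,0],[0.173,0,0]]}' 0.3; python3 - <<'E'
from h import *
im=snap('wrist');P=cloud(im);X,Y,Z=np.moveaxis(P,-1,0);cv2.imwrite('pics/w4.png',im['pixels'])
m=((X>.48)&(X<.56)&(Y>-.02)&(Y<.06)&(Z>.112)&(Z<.12));print('wing',m.sum(),cv2.minAreaRect((np.c_[X[m],Y[m]]*1000).astype(np.float32)) if m.sum() else 0)
m=((X>.57)&(X<.68)&(Y>-.05)&(Y<.07)&(Z>.106)&(Z<.118));print('mod',m.sum(),np.nanmedian(Z[m]),cv2.minAreaRect((np.c_[X[m],Y[m]]*1000).astype(np.float32)) if m.sum() else 0)
go([.5185,.0187,.09],1.2715-np.pi/2)
E
```

```text
clock: 10.35
position: [0.5202, 0.0185, 0.2009]
ee_rot: [0.42, 0.569, 0.42, -0.569]
contact_force: [0.4, 0.6, 1.0]
width: 0.0555
wing 979 ((518.2982177734375, 19.234344482421875), (44.82314682006836, 13.906249046325684), 73.16007232666016)
mod 4767 0.11242902374305482 ((620.5220336914062, 8.176704406738281), (64.08565521240234, 43.92962646484375), 82.69873046875)
t 10.4 pos [0.5203 0.0185 0.2009] yaw -0.2989 F [0.9 0.9 0.1] w 0.0552
delta [11.09 -0.18  0.03] dr [ 0. -0. -0.]
```

View pics/w4.png

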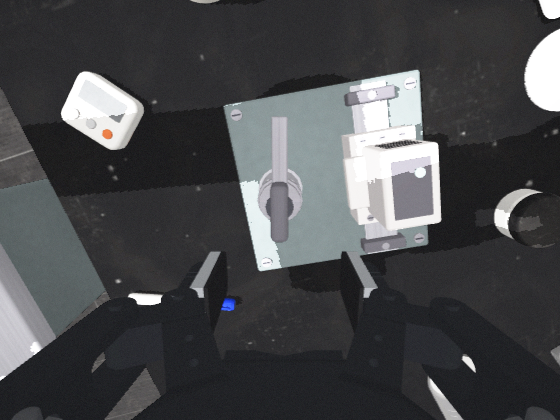

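The module sits in the socket (403,185) with its step (355,175) facing the catch. The wing is at (279,212), midway between the jaws.

```bash
python3 -m creep '{"delta_pos":[[2,-0.15,0],[5,-0.18,0],[8,-0.18,0],[9.5,-0.18,0],[10.5,-0.18,0],[11,-0.18,0],[11,-0.18,0],[11,-0.18,0]],"dr":[[0,0,0],[0,0,0],[0,0,0],[0,0,0],[0,0,0],[0,0,0],[0,0,0],[0,0,0]]}'; python3 -c "
from h import *
go([.5183,.019,.09],1.2740-np.pi/2)"
```

```text
clock: 11.2
position: [0.5184, 0.0191, 0.092]
ee_rot: [0.42, 0.569, 0.42, -0.568]
contact_force: [-0.5, 0.5, 0.4]
width: 0.0556
t 11.2 pos [0.5184 0.0191 0.092 ] yaw -0.299 F [-0.5  0.5  0.4] w 0.0556
delta [ 0.2  -0.    0.01] dr [-0.002 -0.    -0.002]
```

```bash
python3 -m creep '{"delta_pos":[[0.1,0,0],[0.1,0,0],[0.1,0,0],[0.1,0,0],[0.1,0,0],[0.1,0,0]],"dr":[[0,0,0],[0,0,0],[0,0,0],[0,0,0],[0,0,0],[0,0,0]]}' -1 60 && python3 -m creep '{"delta_pos":[[0.2,0,0],[0.4,0,0],[0.6,0,0],[0.75,0,0],[0.75,0,0],[0.75,0,0]],"dr":[[0,0,0],[0,0,0],[0,0,0],[0,0,0],[0,0,0],[0,0,0]]}'; python3 -c "
from h import *
s=manip.get_state();print(s['moment'])
go([.5183,.019,.09],1.2740-np.pi/2)"
```

```text
clock: 11.8
position: [0.5171, 0.0193, 0.0905]
ee_rot: [-0.42, -0.569, -0.42, 0.569]
contact_force: [-3.0, 1.9, 3.4]
width: 0.0129
clock: 12.4
position: [0.5172, 0.0193, 0.0844]
ee_rot: [0.42, 0.569, 0.42, -0.569]
contact_force: [-6.0, 0.5, 15.9]
width: 0.0127
[0.21610257 1.04625041 0.01203659]
t 12.4 pos [0.5172 0.0193 0.0844] yaw -0.2989 F [-6.   0.5 15.9] w 0.0127
delta [-0.56  0.12  0.  ] dr [-0.002 -0.    -0.   ]
```

At the stop (16 N). Turn clockwise, easing the side force.

```bash
python3 -m creep '{"delta_pos":[[0,-0.1,0],[0,-0.1,0],[0,-0.1,0],[0,-0.1,0],[0,-0.1,0]],"dr":[[0.05,0,0],[0.15,0,0],[0.25,0,0],[0.37,0,0],[0.5,0,0]]}'; python3 -c "
from h import *
s=manip.get_state();print(s['moment'])
go([.5172,.0193,.0844],-.299-1.42)"
```

```text
clock: 12.9
position: [0.5168, 0.0195, 0.0844]
ee_rot: [0.265, 0.656, 0.264, -0.655]
contact_force: [-5.2, 1.9, 14.7]
width: 0.0127
[ 0.14461988  0.93174504 -0.00980985]
t 12.9 pos [0.5168 0.0195 0.0844] yaw -0.8039 F [-5.2  1.9 14.7] w 0.0127
delta [-0.    0.04 -0.01] dr [ 0.915 -0.001 -0.   ]
```

```bash
python3 -m creep '{"delta_pos":[[0,0,0],[0,0,0],[0,0,0],[0,0,0],[0,0,0],[0,0,0],[0,0,0],[0,0,0],[0,0,0],[0,0,0]],"dr":[[0.12,0,0],[0.24,0,0],[0.36,0,0],[0.48,0,0],[0.6,0,0],[0.72,0,0],[0.82,0,0],[0.9,0,0],[0.94,0,0],[0.94,0,0]]}'; python3 -c "
from h import *
s=manip.get_state();print(s['moment'])
go([.5172,.0193,.0844],-.299-1.42)"
```

```text
clock: 13.9
position: [0.5166, 0.0201, 0.0844]
ee_rot: [-0.06, 0.705, -0.059, -0.704]
contact_force: [-4.0, 3.2, 15.6]
width: 0.0127
[ 0.39200969  0.94702621 -0.01872153]
t 13.9 pos [0.5166 0.0201 0.0844] yaw -1.74 F [-4.   3.2 15.6] w 0.0127
delta [-0.    0.07 -0.08] dr [-0.021 -0.001  0.001]
```

```bash
python3 -m creep '{"delta_pos":[[-0.2,0,0],[-0.4,0,0],[-0.55,0,0],[-0.55,0,0]],"dr":[[0,0,0],[0,0,0],[0,0,0],[0,0,0]]}' && python3 -m creep '{"delta_pos":[[0,0,0],[0,0,0],[0,0,0],[0,0,0],[0,0,0]],"dr":[[0,0,0],[0,0,0],[0,0,0],[0,0,0],[0,0,0]]}' 0.3 && python3 -m creep '{"delta_pos":[[-2,0,0],[-5,0,0],[-8,0,0],[-11,0,0],[-12,0,0],[-12,0,0],[-12,0,0]],"dr":[[0,0,0],[0,0,0],[0,0,0],[0,0,0],[0,0,0],[0,0,0],[0,0,0]]}'; python3 - <<'E'
from h import *
im=snap('wrist');P=cloud(im);X,Y,Z=np.moveaxis(P,-1,0);cv2.imwrite('pics/w5.png',im['pixels'])
m=((X>.47)&(X<.56)&(Y>-.03)&(Y<.06)&(Z>.100)&(Z<.125));print('wing',m.sum(),np.median(Z[m]),cv2.minAreaRect((np.c_[X[m],Y[m]]*1000).astype(np.float32)))
m=((X>.57)&(X<.68)&(Y>-.05)&(Y<.07)&(Z>.106)&(Z<.118));print('mod',m.sum(),np.nanmedian(Z[m]),cv2.minAreaRect((np.c_[X[m],Y[m]]*1000).astype(np.float32)))
E
```

```text
clock: 14.3
position: [0.5165, 0.0202, 0.0887]
ee_rot: [-0.06, 0.705, -0.059, -0.705]
contact_force: [-2.4, 2.4, 6.5]
width: 0.0128
clock: 14.8
position: [0.5165, 0.0195, 0.088]
ee_rot: [0.059, -0.705, 0.059, 0.705]
contact_force: [0.9, -0.1, 0.2]
width: 0.0555
clock: 15.5
position: [0.5157, 0.0196, 0.207]
ee_rot: [0.059, -0.704, 0.059, 0.705]
contact_force: [0.1, -0.5, -0.3]
width: 0.0554
wing 987 0.11286371176488089 ((518.4170532226562, 18.187015533447266), (13.98585033416748, 44.942176818847656), 80.081787109375)
mod 5943 0.11238119935009758 ((620.7532958984375, 8.101333618164062), (63.98596954345703, 44.28984832763672), 82.8692626953125)
```

View pics/w5.png

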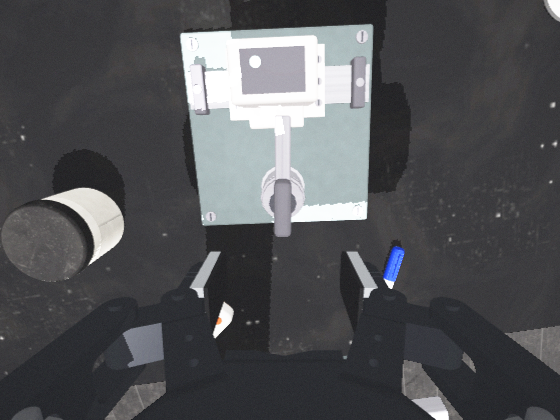

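The tongue lies over the step (282,125). The wing top is at 112.9 mm, which is 3 mm of press, so it is locked. It has turned about 83° (1.44 rad), and the gripper is clear.

```bash
python3 -c "
from rig import manip
print(manip.sign_off())"
```

```text
the job is handed in; nothing more can be done
None
```

The white module is plugged fully into the socket and the catch is locked over its step. I handed the job in at about 15.6 s; no verdict was reported.

- **Module:** its top is 112.4 mm above the bench, against 112 mm when home. It is parallel to the carrier, with the step facing the catch.
- **Catch:** I pressed the stud to its stop (about 16 N), turned it about 1.44 rad clockwise and let it spring back. The wing's top is at 112.9 mm, which is about 3 mm of press, so it is in its notch. The last picture shows the tongue over the step.
- **Robot:** it ended with the fingers open, well above everything.
- **Bystanders:** the arm showed no unexpected contact force, and I did not re-measure their positions at the end.
- **Disagreement:** the top and wrist cameras differed by up to about 4 mm on positions. I used the wrist camera's values, and the plug went in without side force.

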